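# Put the reagent shelf back in order

### The arm

A 6-joint arm with a two-finger parallel gripper is mounted at the origin on the work surface. World frame = base frame: x ahead of the robot, y to its left, z up, the work surface at z = 0. Lengths are in mm, angles in rad, forces in N, time in s.
With the tool pointing down it reaches from about 400 to 925 mm from the base axis. Payload 12.5 kg.
Tool frame: the origin (TCP) lies at the very end of the fingers, on their centre line; the grasp point (between the pads) lies 19 mm behind it (env.grip_point_offset is the distance from the TCP to the grasp point, in mm); z points along the fingers, y is the direction in which the jaws open and shut (so a half turn about z gives the same grasp; the last joint's range is limited). The gripper opens to 95 mm and grips with 3 to 60 N. Pads are 20 mm wide; open, the fingers measure 119 mm over their backs; the gripper's body (75 mm by 180 mm) begins 59 mm behind the grasp point.
Start: joints at [-1.383, 0.491, 1.559, -0, 1.092, -0.106], TCP at [181.018, -598.23, 214.661] pointing down, gripper open.
Joint ranges: [-3.1, 3.1], [-0.84, 2.19], [0.05, 2.79], [-1.13, 4.28], [0.06, 2.93], [-2.69, 2.69]. Speed limits (rad/s): [2.22, 2.22, 2.79, 3.14, 3.14, 3.14].

### API

Orientations are given as [roll, pitch, yaw] about the fixed x, y, z axes, in that order (R = Rz(yaw) Ry(pitch) Rx(roll)).
In Python, from cell import env gives the robot as it stands.
- The arm moves only by the tool drive_tool, never from a script. Its argument "commands" is a list of rows, each an object of numbers: "dx", "dy", "dz": the shift along the world's x, y, z in mm; "yaw": the turn about the world's z in degrees. In form: [{"dx": .., "dy": .., "dz": .., "yaw": ..}, ...]. A call has 1 to 5 rows; each row shifts and turns the commanded pose from where the row before left it; what a row does not reach is not made up. A row lasts 1/12 s, in which the tool goes at most 41.7 mm and 7.16 degrees, less where a joint would pass 70% of its speed; a pose out of reach is approached as far as the arm can. A call with a gripper value outside its range is refused whole. "grip" is the opening, from 0 (shut) to 1 (fully open), set as the call begins (left out, the last holds). The fingers move at their own pace and stop on an object; the grip force is fixed at half the most. Time passes only in rows, so rows that do not move let the fingers close. It gives the time, the measured TCP pose, the force and the opening at its end, in the units of the state.
- env.state(): the state, without advancing time (a new reading comes with each control period).
- env.read_camera(name): name is "side" or "top" or "wrist"; returns the picture (400x640x3 uint8, red, green, blue); there is no depth.
- env.calibration(name): a dict with "intrinsics" (3x3 intrinsics, pixels), "rvec" (rotation vector, rad) and "tvec" (3), from world to camera coordinates, as OpenCV has them. Camera axes: x right, y down, z forward; pixel columns grow to the right and rows downward; lengths in mm; the calibration is good to about 2 mm. A picture is of the moment at which its call begins: read the wrist's pose just before it. calibration takes no time and is no camera call; for the wrist camera it gives the pose at the moment of the call.
- env.job_done(): hands the job in, once; it reports no verdict.
Trained networks look in the newest picture that a camera, given by its name, has taken for a name from the list of things; names that differ only in an ending like _2 or _b are one class to them, and where a whole thing is asked for, a point or a joint stands for the part that bears it (a point fixed in the world has none). Each returns a list of dicts, best first, with "conf" (0 to 1); they miss things now and then, are a little off and sometimes report something else, mostly with a low value. They report only what shows in the picture. A call takes as long as a camera call. They do not tell look-alikes from the thing itself.
- env.trace(query, camera): "pixels" (400x640 bool, what is visible of it) and "pixel" ([column, row] in pixels, amid what is visible of it).
- env.place_of(query, camera): "pixel" ([column, row] in pixels: a listed point, or the origin of a listed thing).
The state is a dict: "t": time; "joints": joint angles; "qvel": joint speeds; "tau": joint torques, N m; "eef_pos": TCP position; "tcp_rot": TCP orientation; "ft_force": force on the tool from outside, world axes, zero at the start; "moment": the same for the moment, N m; "opening": opening from 0.0 (shut) to 1.0 (fully open).
Only numpy, scipy, OpenCV 4.12 (cv2) and the standard library are available. Lean on these libraries where they do the work, as an engineer would, in place of code of your own. Each camera call takes 0.05 s, during which the arm holds its last target.

### The job

A tall bottle has been left standing in the row of squat jars, the row nearer the robot on the bench-top shelf. Move it to the other row, at either end of the two tall bottles there, in line with them and about as far from its neighbour as those two stand from each other, and put the jar that was left out on the bench into the place the bottle leaves, so that the jars again stand in a straight, evenly spaced row of four. Everything must stand upright on the shelf; leave the other things where they are and knock nothing over.

Things in the scene. Friction and masses are not known exactly. Their poses are not given: they have to be found in the camera images.
- shelf: low grey bench-top shelf, fixed; flat board 230 mm deep (its x) by 370 mm wide (its y), board top 60 mm above its origin, which lies on the bench under its centre. Its -x edge is the front, nearer the robot; a steel lip 14 mm high stands along its rear (+x) edge. The jar row runs along y at x = -65 mm, the bottle row along y at x = +65 mm
- bottle_stray: tall slim plastic bottle, round body 44 mm diameter up to 98 mm, then a shoulder and a 27 mm cap, 130 mm tall in all; origin at the centre of its underside, z up; the stray one, standing in the jar row, in any of its four places
- bottle_a: tall slim plastic bottle, round body 44 mm diameter up to 98 mm, then a shoulder and a 27 mm cap, 130 mm tall in all; origin at the centre of its underside, z up; stands in the bottle row (the rear row)
- bottle_b: tall slim plastic bottle, round body 44 mm diameter up to 98 mm, then a shoulder and a 27 mm cap, 130 mm tall in all; origin at the centre of its underside, z up; stands in the bottle row, 70 mm between centres from bottle_a, on its +y side
- jar_loose: squat plastic jar with a flat screw lid, round, 56 mm diameter, 84 mm tall, straight-sided; origin at the centre of its underside, z up; stands alone on the bench beside the shelf, to its left or its right
- jar_a: squat plastic jar with a flat screw lid, round, 56 mm diameter, 84 mm tall, straight-sided; origin at the centre of its underside, z up; stands in the jar row (the front row), in one of its four places
- jar_b: squat plastic jar with a flat screw lid, round, 56 mm diameter, 84 mm tall, straight-sided; origin at the centre of its underside, z up; stands in the jar row (the front row), in one of its four places
- jar_c: squat plastic jar with a flat screw lid, round, 56 mm diameter, 84 mm tall, straight-sided; origin at the centre of its underside, z up; stands in the jar row (the front row), in one of its four places
- place_1 (a point): place 1 of the jar row: point on top of the shelf board, at x = -65 mm, y = -120 mm in the shelf's frame; places are 80 mm apart
- place_2 (a point): place 2 of the jar row: point on top of the shelf board, at x = -65 mm, y = -40 mm in the shelf's frame; places are 80 mm apart
- place_3 (a point): place 3 of the jar row: point on top of the shelf board, at x = -65 mm, y = 40 mm in the shelf's frame; places are 80 mm apart
- place_4 (a point): place 4 of the jar row: point on top of the shelf board, at x = -65 mm, y = 120 mm in the shelf's frame; places are 80 mm apart
- beaker: open steel beaker, 72 mm across the rim, 90 mm tall, origin at the centre of its underside; a bystander on the bench on the other side of the shelf from jar_loose
Not all that is in view belongs to the job. What is shaped like the bottle_b but purple is not meant. Leave any red look-alike of the jar_loose alone.

How it is judged (in metres and radians):
At the end, for the whole second after the job is handed in: Stray bottle upright on the shelf, within 18 mm of the bottle row's line, centre 53 to 90 mm from the nearest other bottle; loose jar upright on the shelf within 20 mm of the empty jar place; both at rest; other jars and bottles upright (tilt under 0.1 rad), within 20 mm of their start (x of bottle_stray in the frame of shelf between 0.047 and 0.083 m and (horizontal distance between bottle_stray and bottle_a below 0.09 m or horizontal distance between bottle_stray and bottle_b below 0.09 m) and horizontal distance between bottle_stray and bottle_a above 0.053 m and horizontal distance between bottle_stray and bottle_b above 0.053 m and (horizontal distance between jar_loose and place_1 below 0.02 m or horizontal distance between jar_loose and place_2 below 0.02 m or horizontal distance between jar_loose and place_3 below 0.02 m or horizontal distance between jar_loose and place_4 below 0.02 m) and distance of each of jar_a, jar_b, jar_c, bottle_a, bottle_b from where it was at the start of the episode below 0.02 m and angle between each of jar_a, jar_b, jar_c, bottle_a, bottle_b, bottle_stray, jar_loose's own z axis and vertical below 0.1 rad and linear speed of each of bottle_stray, jar_loose below 0.02 m/s and z of bottle_stray in the frame of shelf between 0.055 and 0.067 m and z of jar_loose in the frame of shelf between 0.055 and 0.067 m); the robot touches nothing.
It fails at once if a jar, a bottle or the beaker is knocked over (tilted more than 45 degrees) (angle between any of jar_a, jar_b, jar_c, bottle_a, bottle_b, bottle_stray, jar_loose, beaker's own z axis and vertical above 0.785 rad).
It fails at once if the beaker is pushed more than 30 mm or picked up (distance of beaker from where it was at the start of the episode above 0.03 m).
It also fails if it takes over 58 s, if anything falls off the work surface, if the arm or the gripper's body presses on something with over 40 N, if the wrist force passes 120 N, or if a joint passes its speed limit or range.

## Working session

There is one attempt and no reset: what is moved stays moved. The work goes in short steps, Python scripts to look and compute and a tool call to move; the robot and the scene stay as the last step left them, time stands still between calls to the robot, and variables do not carry over. Pictures are saved under pics/ and viewed, and the job is handed in when it is done.

Besides the shell and the picture viewer there is one more tool, called after "Request:" as name(argument=value, ...) on one line, values as JSON. drive_tool: Moves the arm, as the interface text tells. Its arguments: {"type":"object","properties":{"commands":{"type":"array"},"grip":{"type":"number"}},"required":["commands"]}

```bash
ls; mkdir -p pics; python3 - <<'E'
from cell import env
import cv2
for n in ("side","top"):
    im=env.read_camera(n); cv2.imwrite(f"pics/{n}0.png",im[:,:,::-1])
s=env.state(); print(s)
for n in ("side","top","wrist"): print(n,env.calibration(n))
E
```

```text
pics
{'t': 0.1, 'joints': array([-1.38259760e+00,  4.91509516e-01,  1.55935070e+00, -2.10865223e-05,
        1.09175530e+00, -1.05632684e-01]), 'qvel': array([-0.00043415, -0.00293304, -0.00262756,  0.00039225, -0.00028247,
       -0.00046017]), 'tau': array([ 1.64351539e-03, -6.13623834e+01, -2.58606201e+01,  6.93341601e-02,
        4.69962310e-02, -5.99231180e-05]), 'eef_pos': array([ 180.9710105 , -598.00536014,  214.12686096]), 'tcp_rot': array([-3.14057352e+00, -8.92478753e-05,  2.93841093e-01]), 'ft_force': array([-0.3213848 ,  0.51460349,  0.11136292]), 'moment': array([ 0.04799442,  0.02538344, -0.04918778]), 'opening': 1.0011145312939467}
side {'intrinsics': array([[384.60188715,   0.        , 316.59570726],
       [  0.        , 384.60188715, 199.57059093],
       [  0.        ,   0.        ,   1.        ]]), 'rvec': array([ 0.71962963, -2.37901055,  1.37493726]), 'tvec': array([484.48544528, 212.8781141 , 743.61520738])}
top {'intrinsics': array([[386.65379255,   0.        , 321.91138177],
       [  0.        , 386.65379255, 195.21210094],
       [  0.        ,   0.        ,   1.        ]]), 'rvec': array([ 2.13599446, -2.17260906,  0.11058414]), 'tvec': array([ -18.41192907,  602.4695448 , 1130.24185887])}
wrist {'intrinsics': array([[319.60045015,   0.        , 323.32427   ],
       [  0.        , 319.60045015, 191.95768252],
       [  0.        ,   0.        ,   1.        ]]), 'rvec': array([-2.34049861,  1.73722052,  0.23830962]), 'tvec': array([-624.08830873,  -29.76566297,  391.02596668])}
```

View pics/side0.png

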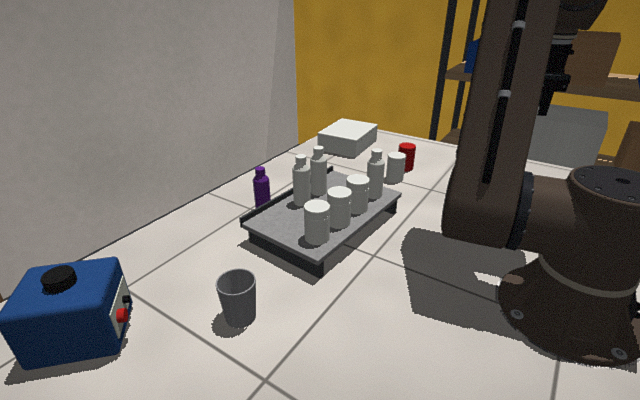

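View pics/top0.png

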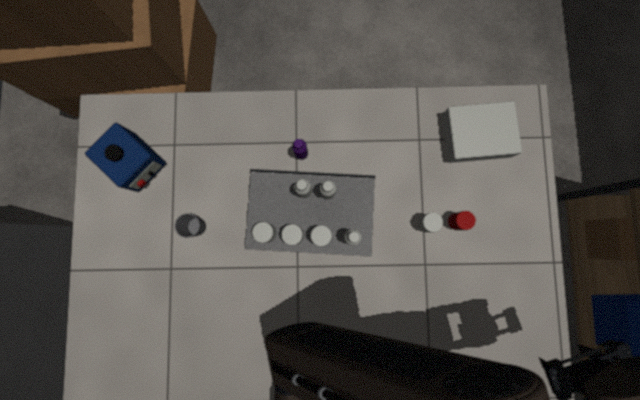

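Top view: the stray bottle is at about (352,237), the right-hand (-y) place of the front row. The loose jar could be white at (432,222) or red at (462,220). White fits, because red is the look-alike to leave alone. The purple bottle at (300,148) is not meant. Next I confirm this in a crop and measure.

```bash
cat > h.py <<'E'
import numpy as np,cv2
from cell import env
def cam(n):
    c=env.calibration(n);R=cv2.Rodrigues(c["rvec"])[0];return c["intrinsics"],R,np.array(c["tvec"])
def back(n,px,z):
    K,R,t=cam(n);d=R.T@np.linalg.solve(K,[px[0],px[1],1]);o=-R.T@t
    return o+d*(z-o[2])/d[2]
def proj(n,p):
    K,R,t=cam(n);q=K@(R@np.asarray(p,float)+t);return q[:2]/q[2]
E
python3 - <<'E'
from h import *
im=env.read_camera("top")
cv2.imwrite("pics/crop1.png",cv2.resize(im[130:270,220:500,::-1],None,fx=2.8,fy=2.8,interpolation=cv2.INTER_CUBIC))
print('A',proj("top",[600,0,60]))
for q in("bottle_a","jar_a","shelf","beaker"):
    for r in env.place_of(q,"top"):
        p=np.array(r["pixel"]);z=0 if q in("shelf","beaker") else 60
        print("origin",q,round(r["conf"],2),p.round(1),back("top",p,z).round(0),back("top",p,0).round(0)[:2])
E
```

```text
A [312.08505564 195.09716622]
origin bottle_a 0.58 [325.3 193.6] [604. -39.  60.] [611. -39.]
origin bottle_a 0.54 [298.4 154.8] [722.  39.  60.] [736.  44.]
origin bottle_a 0.53 [306.4 189.1] [618.  17.  60.] [626.  20.]
origin jar_a 0.89 [320.3 234.9] [483. -22.  60.] [484. -21.]
origin jar_a 0.76 [267.2 228.9] [503. 133.  60.] [505. 142.]
origin jar_a 0.63 [292.1 236.8] [479.  60.  60.] [479.  65.]
origin jar_a 0.51 [424.7 220.5] [ 520. -327.   60.] [ 522. -342.]
origin shelf 0.8 [308.5 216. ] [542.  14.   0.] [542.  14.]
origin beaker 0.75 [196.5 227.2] [514. 361.   0.] [514. 361.]
```

View pics/crop1.png

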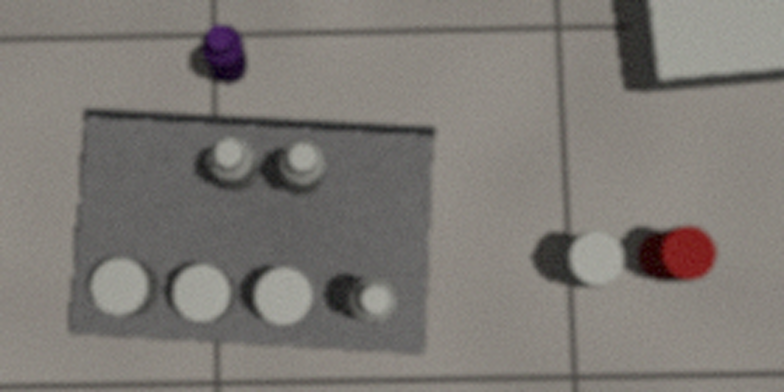

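The crop confirms it: the white jar at crop (597,259) is the loose one, with the red jar beside it on the -y side. The stray bottle at (377,300) is in the rightmost place. Now lid and cap centres at their known heights.

```bash
python3 - <<'E'
from h import *
im=env.read_camera("top")
g=im.max(2); 
S=4;c=cv2.resize(im[130:270,220:500],None,fx=S,fy=S,interpolation=cv2.INTER_CUBIC)
hsv=cv2.cvtColor(c,cv2.COLOR_RGB2HSV)
def ref(cx,cy,z,name,r):
    x0=(cx/2.8);y0=(cy/2.8)
    gg=c.max(2); loc=gg[int((y0-r)*S):int((y0+r)*S),int((x0-r)*S):int((x0+r)*S)]
    t,m=cv2.threshold(loc,0,255,cv2.THRESH_OTSU)
    ct=max(cv2.findContours(m,cv2.RETR_EXTERNAL,cv2.CHAIN_APPROX_NONE)[0],key=cv2.contourArea)
    (x,y),rad=cv2.minEnclosingCircle(ct); M=cv2.moments(ct)
    ctr=np.array([M['m10']/M['m00'],M['m01']/M['m00']])
    ox,oy=int((x0-r)*S),int((y0-r)*S)
    for nm,q in(("enc",(x,y)),("mom",ctr)):
        px=np.array([220+(ox+q[0]+.5)/S-.5,130+(oy+q[1]+.5)/S-.5])
        print(name,nm,t,round(rad/S,1),px.round(1),back("top",px,z).round(0)[:2],end=' ')
    print()
for n,cx,cy,z in(("j4",120,286,144),("j3",201,292,144),("j2",282,296,144),("loose",597,259,84),("red",688,253,84)): ref(cx,cy,z,n,14)
for n,cx,cy in(("bb",230,154),("ba",304,157),("stray",377,300)): ref(cx,cy,190,n,8)
# shelf board corners at z=60 (crop px), by eye
for p in((86,112),(434,130),(424,354),(68,330)): print(back("top",(220+p[0]/2.8,130+p[1]/2.8),60).round(0))
E
```

```text
j4 enc 125.0 10.3 [262.1 231.9] [492. 133.] j4 mom 125.0 10.3 [262.2 232. ] [492. 133.] 
j3 enc 126.0 10.4 [291.6 234.2] [485.  53.] j3 mom 126.0 10.4 [291.6 234.3] [484.  53.] 
j2 enc 125.0 10.4 [321.  235.4] [480. -26.] j2 mom 125.0 10.4 [321.  235.4] [480. -26.] 
loose enc 108.0 18.1 [434.8 222. ] [ 514. -350.] loose mom 108.0 18.1 [434.3 222. ] [ 514. -348.] 
red enc 91.0 19.6 [465.  219.8] [ 519. -436.] red mom 91.0 19.6 [467.  219.4] [ 519. -441.] 
bb enc 118.0 7.3 [302.4 185.7] [610.  20.] bb mom 118.0 7.3 [303.1 185. ] [612.  18.] 
ba enc 122.0 6.8 [328.8 187. ] [605. -49.] ba mom 122.0 6.8 [329.  186.3] [607. -50.] 
stray enc 125.0 6.1 [354.8 236.9] [ 474. -114.] stray mom 125.0 6.1 [354.8 236.8] [ 475. -114.] 
[679. 182.  60.]
[ 652. -187.   60.]
[ 418. -169.   60.]
[449. 199.  60.]
```

Request:
drive_tool(commands=[{"dx":10,"dy":20,"dz":20,"yaw":6.9},{"dx":20,"dy":30,"dz":10,"yaw":6.9},{"dx":20,"dy":30,"dz":10,"yaw":6.9},{"dx":20,"dy":30,"dz":10,"yaw":6.9},{"dx":20,"dy":30,"dz":0,"yaw":6.9}], grip=1.0)

```text
t: 0.82
eef_pos: [271.8, -457.3, 266.4]
tcp_rot: [3.139, 0.001, 0.901]
ft_force: [0.3, -0.5, 1.2]
opening: 0.998
```

Request:
drive_tool(commands=[{"dx":20,"dy":30,"dz":0,"yaw":6.9},{"dx":20,"dy":30,"dz":0,"yaw":6.9},{"dx":20,"dy":30,"dz":0,"yaw":6.9},{"dx":20,"dy":30,"dz":0,"yaw":6.9},{"dx":20,"dy":30,"dz":0,"yaw":6.9}])

```text
t: 1.23
eef_pos: [371.6, -306.6, 264.9]
tcp_rot: [3.141, 0.0, 1.504]
ft_force: [1.0, -0.6, -0.1]
opening: 1.001
```

Request:
drive_tool(commands=[{"dx":20,"dy":35,"dz":0,"yaw":0},{"dx":20,"dy":35,"dz":0,"yaw":0},{"dx":15,"dy":35,"dz":0,"yaw":0},{"dx":10,"dy":30},{"dx":0,"dy":0}])

```text
invalid input
```

```bash
python3 - <<'E'
from h import *
s=env.state();print(s["eef_pos"],s["tcp_rot"])
im=env.read_camera("wrist");cv2.imwrite("pics/w1.png",im[:,:,::-1])
K,R,t=cam("wrist");print("campos",(-R.T@t).round(0),"fwd",R[2].round(2))
for n,p in(("stray",(475,-112,190)),("ba",(607,-50,190)),("bb",(612,18,190)),("j2",(480,-26,144)),("loose",(514,-349,84))): print(n,proj("wrist",p).round(0))
E
```

```text
[ 371.63000028 -306.6312172   264.86065758] [3.14116984e+00 2.92924614e-04 1.50385752e+00]
campos [ 378. -227.  435.] fwd [-0.02 -0.27 -0.96]
stray [464. -92.]
ba [ 699. -235.]
bb [ 742. -406.]
j2 [ 451. -200.]
loose [447. 206.]
```

View pics/w1.png

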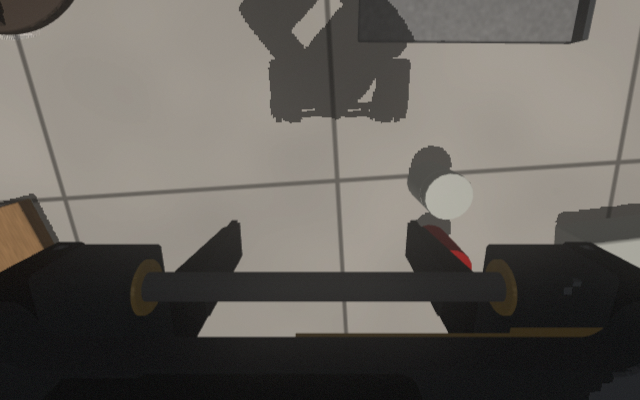

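All four keys are needed in each row. The wrist view shows the white loose jar's lid at (449,197).

```bash
python3 - <<'E'
from h import *
print(back("wrist",(449,197),84).round(0), back("top",(220+597/2.8,130+259/2.8),84).round(0))
E
```

```text
[ 516. -338.   84.] [ 512. -345.   84.]
```

Request:
drive_tool(commands=[{"dx":20,"dy":35,"dz":0,"yaw":0},{"dx":20,"dy":35,"dz":0,"yaw":0},{"dx":20,"dy":35,"dz":0,"yaw":0},{"dx":20,"dy":30,"dz":0,"yaw":0},{"dx":15,"dy":30,"dz":0,"yaw":0}])

```text
t: 1.7
eef_pos: [467.1, -141.5, 264.9]
tcp_rot: [3.141, 0.0, 1.498]
ft_force: [0.1, -0.2, -0.0]
opening: 0.999
```

Request:
drive_tool(commands=[{"dx":8,"dy":20,"dz":0,"yaw":0},{"dx":0,"dy":0,"dz":0,"yaw":0},{"dx":0,"dy":0,"dz":0,"yaw":0}])

```text
t: 1.95
eef_pos: [474.2, -122.4, 264.7]
tcp_rot: [3.141, 0.0, 1.5]
ft_force: [1.4, -0.4, -1.2]
opening: 0.996
```

```bash
python3 - <<'E'
from h import *
s=env.state();print(s["eef_pos"],s["tcp_rot"])
im=env.read_camera("wrist");cv2.imwrite("pics/w2.png",im[:,:,::-1])
K,R,t=cam("wrist");print("campos",(-R.T@t).round(0),"fwd",R[2].round(2))
for n,p in(("stray",(475,-112,190)),("ba",(607,-50,190)),("bb",(612,18,190)),("j2",(480,-26,144))): print(n,proj("wrist",p).round(0))
for r in env.trace("bottle_stray","wrist"): print(r["conf"],r["pixel"],r["pixels"].sum())
E
```

```text
[ 474.2300845  -122.4482374   264.67686924] [3.14148731e+00 1.55758386e-04 1.50042312e+00]
campos [480. -48. 435.] fwd [-0.02 -0.27 -0.96]
stray [323. 188.]
ba [497.  94.]
bb [512. -12.]
j2 [322.  77.]
0.68 [319.6, 11.7] 1346
0.6 [319.2, 173.6] 2212
```

View pics/w2.png

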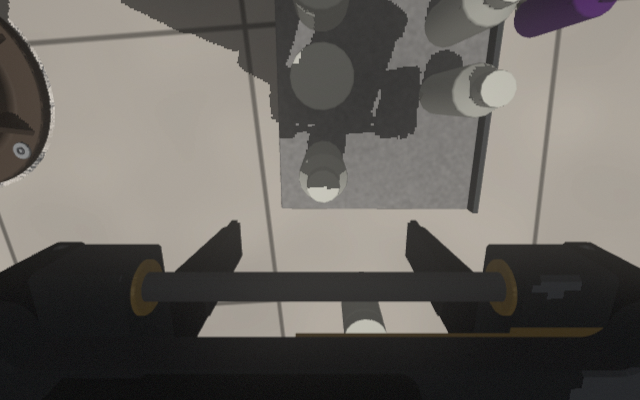

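The wrist view shows the stray cap at about (323,187), j2's lid at (322,76), bottle_a's cap at (498,88), and shelf front corners at (281,208) and (478,212). These agree with the predictions.

```bash
python3 - <<'E'
from h import *
for n,p,z in(("stray",(323,187),190),("j2",(322,76),144),("ba",(498,88),190),("cornerF",(281,208),60),("cornerR",(474,211),60)): print(n,back("wrist",p,z).round(0))
E
```

```text
stray [ 475. -112.  190.]
j2 [480. -26. 144.]
ba [607. -47. 190.]
cornerF [ 418. -168.   60.]
cornerR [ 656. -190.   60.]
```

Request:
drive_tool(commands=[{"dx":1,"dy":10,"dz":-10,"yaw":0},{"dx":0,"dy":0,"dz":-30,"yaw":0},{"dx":0,"dy":0,"dz":-30,"yaw":0},{"dx":0,"dy":0,"dz":-30,"yaw":0},{"dx":0,"dy":0,"dz":-20,"yaw":0}])

```text
t: 2.47
eef_pos: [473.9, -114.2, 142.6]
tcp_rot: [-3.14, -0.0, 1.496]
ft_force: [-0.7, -0.6, -1.1]
opening: 1.0
```

Request:
drive_tool(commands=[{"dx":0,"dy":0,"dz":-12,"yaw":0},{"dx":0,"dy":0,"dz":-8,"yaw":0},{"dx":0,"dy":0,"dz":0,"yaw":0},{"dx":0,"dy":0,"dz":0,"yaw":0}])

```text
t: 2.8
eef_pos: [475.0, -113.9, 124.9]
tcp_rot: [3.141, 0.0, 1.497]
ft_force: [0.4, -0.2, -0.4]
opening: 1.0
```

```bash
python3 - <<'E'
from h import *
s=env.state();print(s["eef_pos"],s["tcp_rot"],s["ft_force"])
im=env.read_camera("wrist");cv2.imwrite("pics/w3.png",im[:,:,::-1])
im=env.read_camera("side");cv2.imwrite("pics/s3.png",cv2.resize(im[100:300,200:500,::-1],None,fx=2.5,fy=2.5))
E
```

```text
[ 475.02125175 -113.94288461  124.93812121] [3.14146827e+00 4.66779294e-05 1.49701146e+00] [ 0.37269235 -0.20453188 -0.3848705 ]
```

View pics/w3.png

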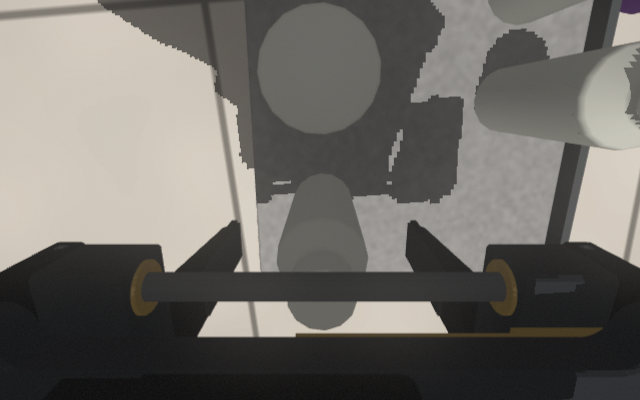

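View pics/s3.png

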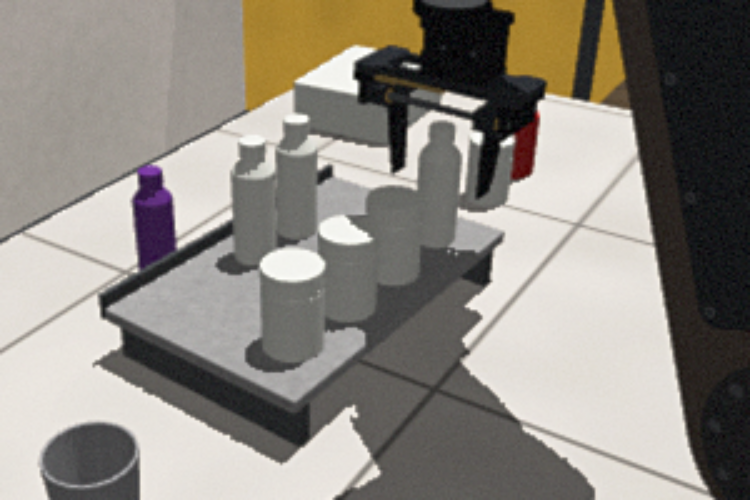

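The bottle is centred between the fingers in both views. Closing now.

Request:
drive_tool(commands=[{"dx":0,"dy":2,"dz":0,"yaw":0},{"dx":0,"dy":0,"dz":0,"yaw":0},{"dx":0,"dy":0,"dz":0,"yaw":0},{"dx":0,"dy":0,"dz":0,"yaw":0},{"dx":0,"dy":0,"dz":0,"yaw":0}], grip=0.2)

```text
t: 3.32
eef_pos: [475.1, -111.2, 124.8]
tcp_rot: [3.141, 0.0, 1.498]
ft_force: [-0.1, -0.5, -0.0]
opening: 0.707
```

Request:
drive_tool(commands=[{"dx":0,"dy":0,"dz":0,"yaw":0},{"dx":0,"dy":0,"dz":0,"yaw":0},{"dx":0,"dy":0,"dz":0,"yaw":0}])

```text
t: 3.57
eef_pos: [475.0, -111.2, 124.7]
tcp_rot: [3.142, -0.0, 1.498]
ft_force: [-1.1, 1.2, 0.3]
opening: 0.496
```

Request:
drive_tool(commands=[{"dx":0,"dy":0,"dz":0,"yaw":0},{"dx":0,"dy":0,"dz":0,"yaw":0},{"dx":0,"dy":0,"dz":0,"yaw":0},{"dx":0,"dy":0,"dz":0,"yaw":0}])

```text
t: 3.9
eef_pos: [475.0, -111.2, 124.6]
tcp_rot: [-3.142, -0.0, 1.498]
ft_force: [-0.4, -0.8, -0.7]
opening: 0.457
```

Request:
drive_tool(commands=[{"dx":0,"dy":0,"dz":5,"yaw":0},{"dx":0,"dy":0,"dz":10,"yaw":0},{"dx":0,"dy":0,"dz":10,"yaw":0},{"dx":0,"dy":0,"dz":5,"yaw":0},{"dx":0,"dy":0,"dz":0,"yaw":0}])

```text
t: 4.32
eef_pos: [475.4, -111.3, 155.7]
tcp_rot: [3.14, 0.001, 1.498]
ft_force: [-0.1, -0.2, -2.2]
opening: 0.459
```

```bash
python3 - <<'E'
from h import *
s=env.state();print(s["eef_pos"],s["opening"]*95,s["ft_force"])
im=env.read_camera("side");cv2.imwrite("pics/s4.png",cv2.resize(im[100:300,200:500,::-1],None,fx=2.5,fy=2.5))
E
```

```text
[ 475.39016739 -111.33672838  155.684777  ] 43.562143260379486 [-0.09469007 -0.16093204 -2.19064117]
```

View pics/s4.png

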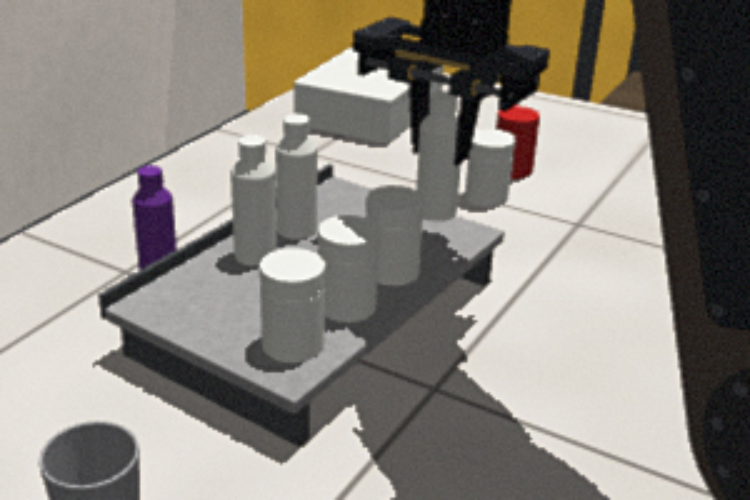

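The bottle is held upright with the opening at 44 mm. Now carrying it to about (604,-118).

Request:
drive_tool(commands=[{"dx":15,"dy":-1,"dz":0,"yaw":0},{"dx":25,"dy":-1,"dz":0,"yaw":0},{"dx":30,"dy":-2,"dz":0,"yaw":0},{"dx":25,"dy":-1,"dz":0,"yaw":0},{"dx":20,"dy":-1,"dz":0,"yaw":0}])

```text
t: 4.78
eef_pos: [591.5, -117.2, 153.8]
tcp_rot: [-3.141, -0.0, 1.498]
ft_force: [0.0, 0.1, -2.1]
opening: 0.458
```

Request:
drive_tool(commands=[{"dx":14,"dy":-1,"dz":0,"yaw":0},{"dx":0,"dy":0,"dz":0,"yaw":0},{"dx":0,"dy":0,"dz":-10,"yaw":0},{"dx":0,"dy":0,"dz":-10,"yaw":0},{"dx":0,"dy":0,"dz":0,"yaw":0}])

```text
t: 5.2
eef_pos: [602.0, -117.8, 131.9]
tcp_rot: [-3.137, -0.001, 1.498]
ft_force: [-0.1, -0.1, -3.1]
opening: 0.459
```

```bash
python3 - <<'E'
from h import *
s=env.state();print(s["eef_pos"],s["tcp_rot"],s["opening"]*95,s["ft_force"])
im=env.read_camera("wrist");cv2.imwrite("pics/w5.png",im[:,:,::-1])
im=env.read_camera("side");cv2.imwrite("pics/s5.png",cv2.resize(im[100:300,200:500,::-1],None,fx=2.5,fy=2.5))
E
```

```text
[ 601.98819237 -117.8319542   131.94893577] [-3.13738432e+00 -9.33884965e-04  1.49788766e+00] 43.63113370546337 [-0.13879241 -0.07704307 -3.12545259]
```

View pics/w5.png

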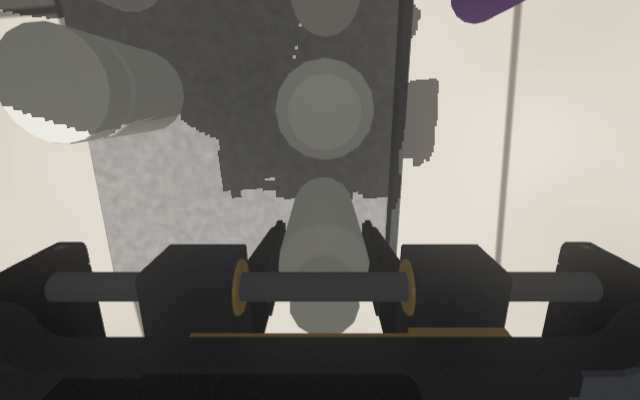

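View pics/s5.png

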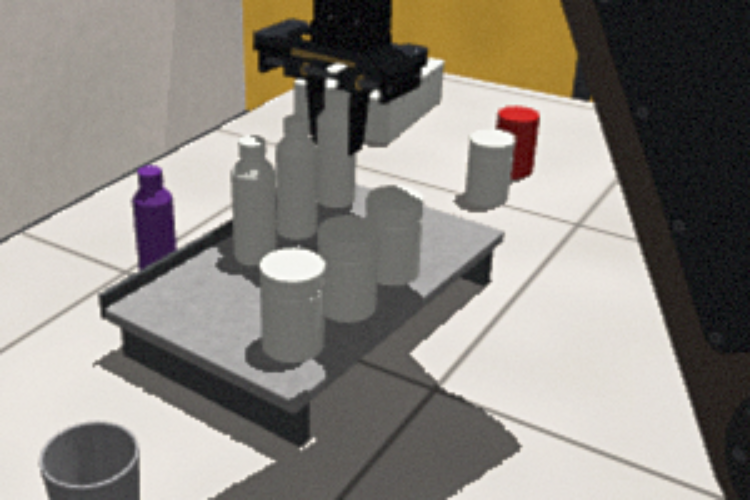

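The stray is in line with bottle_a (columns 323 and 325) and beside it. Lowering the last 7 mm.

Request:
drive_tool(commands=[{"dx":0,"dy":0,"dz":-3,"yaw":0},{"dx":0,"dy":0,"dz":-3,"yaw":0},{"dx":0,"dy":0,"dz":0,"yaw":0},{"dx":0,"dy":0,"dz":0,"yaw":0}])

```text
t: 5.63
eef_pos: [603.9, -118.2, 128.7]
tcp_rot: [3.142, -0.0, 1.498]
ft_force: [-0.0, 0.3, -1.7]
opening: 0.454
```

```bash
python3 - <<'E'
from h import *
print("ba",back("wrist",(324,100),190),env.state()["eef_pos"],env.state()["ft_force"])
E
```

```text
ba [610.24308141 -41.55008486 190.        ] [ 603.93951999 -118.22041981  128.67762163] [-0.00359224  0.334569   -1.74022947]
```

Request:
drive_tool(commands=[{"dx":0,"dy":0,"dz":-2,"yaw":0},{"dx":0,"dy":0,"dz":-1,"yaw":0},{"dx":0,"dy":0,"dz":0,"yaw":0}])

```text
t: 5.88
eef_pos: [603.9, -118.2, 125.5]
tcp_rot: [-3.141, -0.0, 1.498]
ft_force: [0.5, -0.1, -3.5]
opening: 0.457
```

Request:
drive_tool(commands=[{"dx":0,"dy":0,"dz":-1,"yaw":0},{"dx":0,"dy":0,"dz":0,"yaw":0},{"dx":0,"dy":0,"dz":0,"yaw":0}])

```text
t: 6.13
eef_pos: [604.0, -118.2, 124.6]
tcp_rot: [3.141, 0.0, 1.498]
ft_force: [0.2, 0.0, -1.6]
opening: 0.456
```

Request:
drive_tool(commands=[{"dx":0,"dy":0,"dz":0,"yaw":0},{"dx":0,"dy":0,"dz":0,"yaw":0},{"dx":0,"dy":0,"dz":0,"yaw":0},{"dx":0,"dy":0,"dz":0,"yaw":0},{"dx":0,"dy":0,"dz":0,"yaw":0}], grip=1.0)

```text
t: 6.55
eef_pos: [604.1, -118.3, 124.8]
tcp_rot: [3.141, 0.0, 1.498]
ft_force: [-0.2, 0.1, -0.2]
opening: 0.752
```

Request:
drive_tool(commands=[{"dx":0,"dy":0,"dz":0,"yaw":0},{"dx":0,"dy":0,"dz":0,"yaw":0},{"dx":0,"dy":0,"dz":0,"yaw":0}])

```text
t: 6.8
eef_pos: [604.0, -118.2, 124.6]
tcp_rot: [3.142, -0.0, 1.498]
ft_force: [0.2, 0.4, -0.3]
opening: 0.954
```

Request:
drive_tool(commands=[{"dx":0,"dy":0,"dz":15,"yaw":0},{"dx":0,"dy":0,"dz":30,"yaw":0},{"dx":0,"dy":0,"dz":35,"yaw":0},{"dx":0,"dy":0,"dz":30,"yaw":0},{"dx":0,"dy":0,"dz":0,"yaw":0}])

```text
t: 7.22
eef_pos: [605.9, -118.7, 240.7]
tcp_rot: [3.133, 0.002, 1.498]
ft_force: [1.1, -0.1, 0.2]
opening: 1.003
```

Request:
drive_tool(commands=[{"dx":-10,"dy":-30,"dz":0,"yaw":0},{"dx":-20,"dy":-35,"dz":0,"yaw":0},{"dx":-20,"dy":-35,"dz":0,"yaw":0},{"dx":-20,"dy":-35,"dz":0,"yaw":0},{"dx":-10,"dy":-35,"dz":0,"yaw":0}])

```text
t: 7.63
eef_pos: [522.0, -289.4, 234.6]
tcp_rot: [-3.141, -0.0, 1.498]
ft_force: [1.2, 0.4, 0.2]
opening: 1.001
```

Request:
drive_tool(commands=[{"dx":-10,"dy":-35,"dz":0,"yaw":0},{"dx":0,"dy":-19,"dz":0,"yaw":0},{"dx":0,"dy":0,"dz":0,"yaw":0},{"dx":0,"dy":0,"dz":0,"yaw":0}])

```text
t: 7.97
eef_pos: [513.6, -342.8, 234.0]
tcp_rot: [-3.141, -0.001, 1.496]
ft_force: [-0.1, 0.4, 0.3]
opening: 1.002
```

```bash
python3 - <<'E'
from h import *
s=env.state();print(s["eef_pos"],s["tcp_rot"],s["opening"]*95,s["ft_force"])
im=env.read_camera("wrist");cv2.imwrite("pics/w6.png",im[:,:,::-1])
im=env.read_camera("side");cv2.imwrite("pics/s6.png",cv2.resize(im[100:300,200:500,::-1],None,fx=2.5,fy=2.5))
for n,p in(("stray",(604,-118,190)),("loose",(513,-343,84))): print(n,proj("wrist",p).round(0))
E
```

```text
[ 513.55549161 -342.83577054  233.96815915] [-3.14105725e+00 -6.51567024e-04  1.49618866e+00] 95.23225330818133 [-0.0629918   0.3542127   0.26281708]
stray [ 465. -204.]
loose [322. 182.]
```

View pics/w6.png

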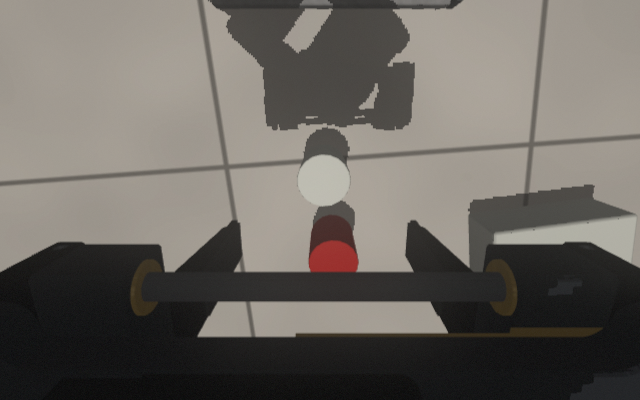

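View pics/s6.png

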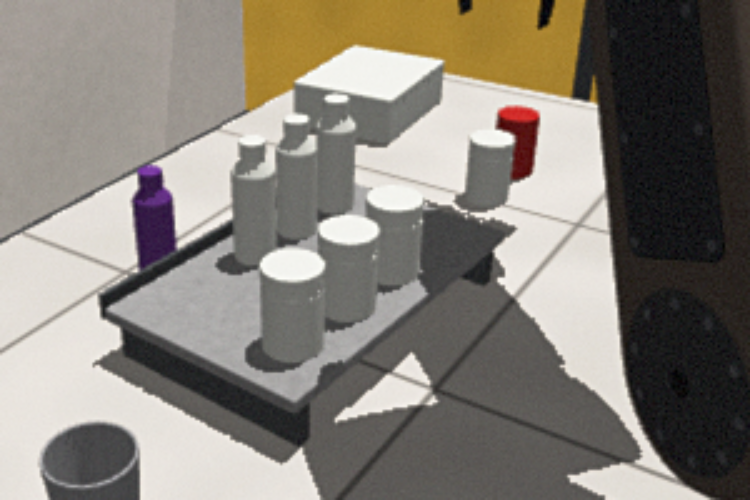

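The stray bottle stands upright in the rear row. The loose jar's lid at (324,180) puts it near (514,-341). Descending straddled.

Request:
drive_tool(commands=[{"dx":1,"dy":2,"dz":-20,"yaw":0},{"dx":0,"dy":0,"dz":-35,"yaw":0},{"dx":0,"dy":0,"dz":-35,"yaw":0},{"dx":0,"dy":0,"dz":-20,"yaw":0},{"dx":0,"dy":0,"dz":0,"yaw":0}])

```text
t: 8.48
eef_pos: [513.9, -337.6, 120.7]
tcp_rot: [-3.136, -0.004, 1.5]
ft_force: [-0.3, -0.2, 0.1]
opening: 0.999
```

```bash
python3 - <<'E'
from h import *
s=env.state();print(s["eef_pos"])
im=env.read_camera("wrist");cv2.imwrite("pics/w7.png",im[:,:,::-1])
print(proj("wrist",(514,-341,84)))
E
```

```text
[ 513.91860246 -337.61288853  120.6604963 ]
[322.0019552  220.25746767]
```

View pics/w7.png

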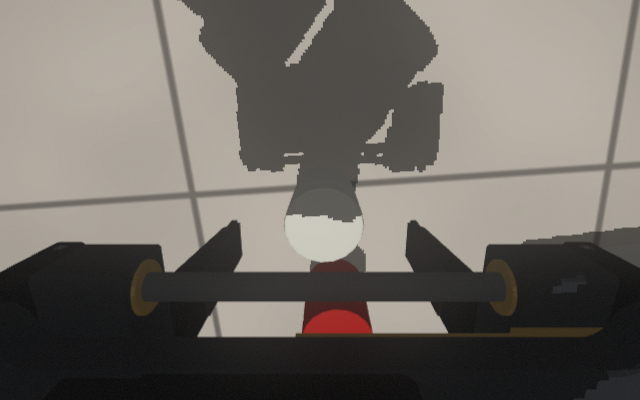

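The jar's lid at (324,225) lies between the fingers. Its y is about -343.

Request:
drive_tool(commands=[{"dx":0,"dy":-2,"dz":-20,"yaw":0},{"dx":0,"dy":0,"dz":-25,"yaw":0},{"dx":0,"dy":0,"dz":-20,"yaw":0},{"dx":0,"dy":0,"dz":-12,"yaw":0},{"dx":0,"dy":0,"dz":0,"yaw":0}])

```text
t: 8.95
eef_pos: [515.1, -341.6, 47.0]
tcp_rot: [-3.141, -0.001, 1.499]
ft_force: [0.3, -0.2, -0.1]
opening: 1.003
```

Request:
drive_tool(commands=[{"dx":0,"dy":0,"dz":0,"yaw":0},{"dx":0,"dy":0,"dz":0,"yaw":0}])

```text
t: 9.12
eef_pos: [515.8, -342.6, 49.4]
tcp_rot: [3.14, 0.001, 1.498]
ft_force: [-0.6, 0.8, 0.1]
opening: 1.0
```

```bash
python3 - <<'E'
from h import *
s=env.state();print(s["eef_pos"],s["ft_force"])
im=env.read_camera("wrist");cv2.imwrite("pics/w8.png",im[:,:,::-1])
p=s["eef_pos"];print(proj("wrist",(p[0],p[1],84)))
E
```

```text
[ 515.83340264 -342.60117676   49.41280321] [-0.55109399  0.75857927  0.11667358]
[322.65575177 270.36238917]
```

View pics/w8.png

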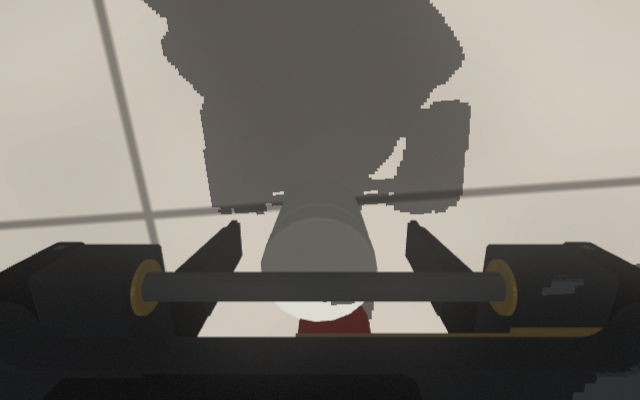

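The lid spans rows 217–321, so its centre is near 270, matching the TCP axis. Lowering slightly and closing.

Request:
drive_tool(commands=[{"dx":0,"dy":0,"dz":-7,"yaw":0},{"dx":0,"dy":0,"dz":0,"yaw":0},{"dx":0,"dy":0,"dz":0,"yaw":0}])

```text
t: 9.42
eef_pos: [515.0, -342.2, 40.7]
tcp_rot: [-3.142, -0.0, 1.498]
ft_force: [-0.9, -0.2, 0.3]
opening: 1.002
```

Request:
drive_tool(commands=[{"dx":0,"dy":0,"dz":0,"yaw":0},{"dx":0,"dy":0,"dz":0,"yaw":0},{"dx":0,"dy":0,"dz":0,"yaw":0},{"dx":0,"dy":0,"dz":0,"yaw":0},{"dx":0,"dy":0,"dz":0,"yaw":0}], grip=0.35)

```text
t: 9.83
eef_pos: [515.0, -342.3, 40.7]
tcp_rot: [3.141, 0.0, 1.498]
ft_force: [-0.9, 0.7, 0.4]
opening: 0.707
```

Request:
drive_tool(commands=[{"dx":0,"dy":0,"dz":0,"yaw":0},{"dx":0,"dy":0,"dz":0,"yaw":0},{"dx":0,"dy":0,"dz":0,"yaw":0},{"dx":0,"dy":0,"dz":0,"yaw":0},{"dx":0,"dy":0,"dz":0,"yaw":0}])

```text
t: 10.25
eef_pos: [514.9, -342.2, 40.7]
tcp_rot: [-3.142, -0.0, 1.498]
ft_force: [-0.3, 0.3, 1.4]
opening: 0.585
```

Gripped at 55.6 mm. Lifting 95 mm.

Request:
drive_tool(commands=[{"dx":0,"dy":0,"dz":10,"yaw":0},{"dx":0,"dy":0,"dz":25,"yaw":0},{"dx":0,"dy":0,"dz":30,"yaw":0},{"dx":0,"dy":0,"dz":25,"yaw":0},{"dx":0,"dy":0,"dz":10,"yaw":0}])

```text
t: 10.67
eef_pos: [515.9, -342.9, 144.6]
tcp_rot: [3.138, 0.003, 1.498]
ft_force: [0.3, -0.8, -2.4]
opening: 0.584
```

Request:
drive_tool(commands=[{"dx":0,"dy":0,"dz":0,"yaw":0},{"dx":-5,"dy":15,"dz":0,"yaw":0},{"dx":-5,"dy":25,"dz":0,"yaw":0},{"dx":-5,"dy":25,"dz":0,"yaw":0},{"dx":-5,"dy":25,"dz":0,"yaw":0}])

```text
t: 11.08
eef_pos: [493.9, -251.0, 139.0]
tcp_rot: [-3.139, -0.001, 1.497]
ft_force: [-0.2, -0.1, -1.9]
opening: 0.581
```

Request:
drive_tool(commands=[{"dx":-5,"dy":25,"dz":0,"yaw":0},{"dx":-5,"dy":25,"dz":0,"yaw":0},{"dx":-5,"dy":20,"dz":0,"yaw":0},{"dx":-5,"dy":15,"dz":0,"yaw":0},{"dx":0,"dy":0,"dz":0,"yaw":0}])

```text
t: 11.5
eef_pos: [473.5, -164.7, 139.7]
tcp_rot: [-3.139, -0.001, 1.5]
ft_force: [1.0, 0.7, -2.2]
opening: 0.588
```

```bash
python3 - <<'E'
from h import *
s=env.state();print(s["eef_pos"],s["opening"]*95,s["ft_force"])
im=env.read_camera("wrist");cv2.imwrite("pics/w9.png",im[:,:,::-1])
im=env.read_camera("side");cv2.imwrite("pics/s9.png",cv2.resize(im[100:300,200:500,::-1],None,fx=2.5,fy=2.5))
E
```

```text
[ 473.54449332 -164.73343191  139.69087792] 55.854159776522714 [ 0.99081506  0.69761711 -2.24745162]
```

View pics/w9.png

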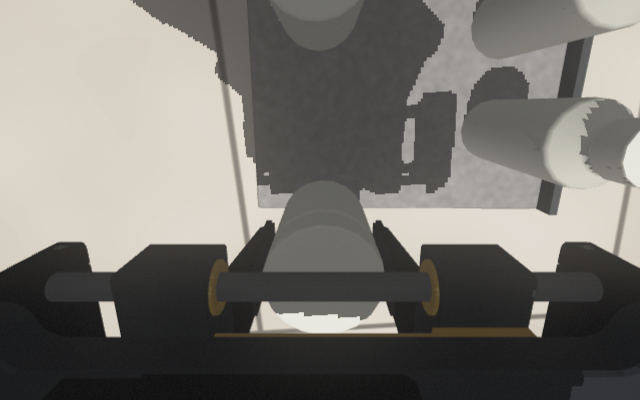

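View pics/s9.png

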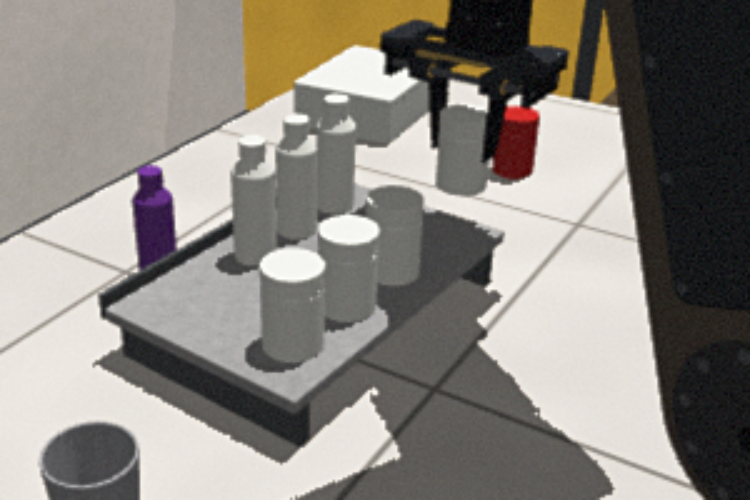

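The jar is held level, with clearance to the bottles. Moving over place_1.

Request:
drive_tool(commands=[{"dx":1,"dy":20,"dz":0,"yaw":0},{"dx":0,"dy":20,"dz":0,"yaw":0},{"dx":0,"dy":16,"dz":-5,"yaw":0},{"dx":0,"dy":0,"dz":-10,"yaw":0},{"dx":0,"dy":0,"dz":-8,"yaw":0}])

```text
t: 12.02
eef_pos: [476.5, -111.6, 117.0]
tcp_rot: [3.141, 0.0, 1.498]
ft_force: [-0.0, 0.4, -1.8]
opening: 0.586
```

Request:
drive_tool(commands=[{"dx":0,"dy":0,"dz":-5,"yaw":0},{"dx":0,"dy":0,"dz":0,"yaw":0},{"dx":0,"dy":0,"dz":0,"yaw":0}])

```text
t: 12.27
eef_pos: [476.1, -112.0, 112.3]
tcp_rot: [-3.141, -0.0, 1.497]
ft_force: [0.7, -0.0, -1.6]
opening: 0.583
```

```bash
python3 - <<'E'
from h import *
s=env.state();print(s["eef_pos"],s["opening"]*95,s["ft_force"])
im=env.read_camera("wrist");cv2.imwrite("pics/w10.png",im[:,:,::-1])
im=env.read_camera("side");cv2.imwrite("pics/s10.png",cv2.resize(im[100:300,200:500,::-1],None,fx=2.5,fy=2.5))
p=s["eef_pos"]
print(proj("wrist",(p[0],p[1],p[2]+43)),proj("wrist",(480,-26,144)))
E
```

```text
[ 476.06670768 -111.95528084  112.33001477] 55.406326382744815 [ 0.65455307 -0.00353651 -1.62654312]
[322.00160916 279.53391601] [316.0478567   78.16424567]
```

View pics/w10.png

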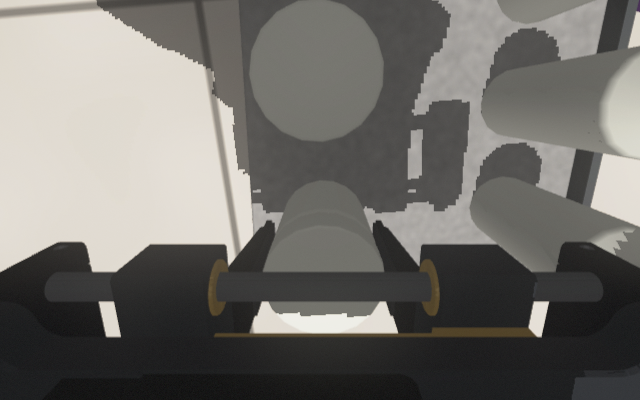

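View pics/s10.png

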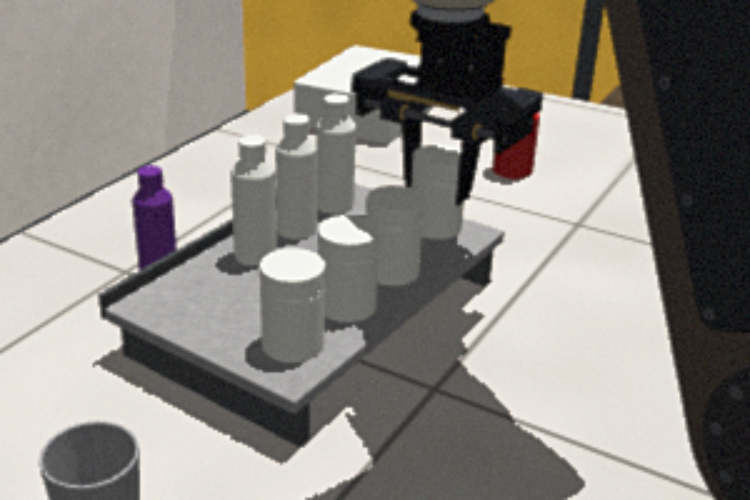

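j2's lid is at (316,70), about 4 mm further +y than I took it to be. I shift +4 mm in y and lower.

Request:
drive_tool(commands=[{"dx":-1,"dy":4,"dz":-3,"yaw":0},{"dx":0,"dy":0,"dz":-4,"yaw":0},{"dx":0,"dy":0,"dz":0,"yaw":0},{"dx":0,"dy":0,"dz":0,"yaw":0}])

```text
t: 12.7
eef_pos: [474.9, -107.1, 105.5]
tcp_rot: [-3.141, -0.0, 1.498]
ft_force: [-0.9, 0.2, -1.6]
opening: 0.583
```

Request:
drive_tool(commands=[{"dx":0,"dy":0,"dz":-3,"yaw":0},{"dx":0,"dy":0,"dz":0,"yaw":0},{"dx":0,"dy":0,"dz":0,"yaw":0}])

```text
t: 12.95
eef_pos: [475.0, -107.2, 102.5]
tcp_rot: [-3.141, -0.0, 1.498]
ft_force: [-0.0, 0.3, -2.3]
opening: 0.579
```

Request:
drive_tool(commands=[{"dx":0,"dy":0,"dz":-1.5,"yaw":0},{"dx":0,"dy":0,"dz":0,"yaw":0},{"dx":0,"dy":0,"dz":0,"yaw":0}])

```text
t: 13.2
eef_pos: [475.0, -107.2, 101.1]
tcp_rot: [3.142, -0.0, 1.498]
ft_force: [0.4, -0.1, -1.8]
opening: 0.587
```

Request:
drive_tool(commands=[{"dx":0,"dy":0,"dz":0,"yaw":0},{"dx":0,"dy":0,"dz":0,"yaw":0},{"dx":0,"dy":0,"dz":0,"yaw":0},{"dx":0,"dy":0,"dz":0,"yaw":0},{"dx":0,"dy":0,"dz":0,"yaw":0}], grip=1.0)

```text
t: 13.62
eef_pos: [475.1, -107.2, 101.2]
tcp_rot: [3.141, 0.0, 1.498]
ft_force: [0.5, -0.2, 0.0]
opening: 0.879
```

Request:
drive_tool(commands=[{"dx":0,"dy":0,"dz":0,"yaw":0},{"dx":0,"dy":0,"dz":0,"yaw":0},{"dx":0,"dy":0,"dz":0,"yaw":0}])

```text
t: 13.87
eef_pos: [475.0, -107.2, 101.2]
tcp_rot: [3.141, 0.0, 1.498]
ft_force: [-0.1, 0.1, -0.4]
opening: 0.992
```

Request:
drive_tool(commands=[{"dx":0,"dy":0,"dz":15,"yaw":0},{"dx":0,"dy":0,"dz":30,"yaw":0},{"dx":0,"dy":0,"dz":35,"yaw":0},{"dx":0,"dy":0,"dz":35,"yaw":0},{"dx":0,"dy":0,"dz":20,"yaw":0}])

```text
t: 14.28
eef_pos: [475.6, -107.4, 239.6]
tcp_rot: [3.138, 0.001, 1.498]
ft_force: [0.3, -0.4, 0.4]
opening: 0.999
```

Request:
drive_tool(commands=[{"dx":0,"dy":-30,"dz":0,"yaw":0},{"dx":0,"dy":-35,"dz":0,"yaw":0},{"dx":-10,"dy":-35,"dz":0,"yaw":0},{"dx":-10,"dy":-35,"dz":0,"yaw":0},{"dx":-10,"dy":-35,"dz":0,"yaw":0}])

```text
t: 14.7
eef_pos: [444.3, -278.7, 236.2]
tcp_rot: [3.141, 0.0, 1.499]
ft_force: [1.6, 0.1, 0.8]
opening: 1.0
```

Request:
drive_tool(commands=[{"dx":-20,"dy":-35,"dz":0,"yaw":0},{"dx":-20,"dy":-35,"dz":0,"yaw":0},{"dx":-20,"dy":-35,"dz":0,"yaw":0},{"dx":-20,"dy":-35,"dz":0,"yaw":0},{"dx":0,"dy":0,"dz":0,"yaw":0}])

```text
t: 15.12
eef_pos: [362.0, -422.2, 235.8]
tcp_rot: [-3.141, 0.001, 1.494]
ft_force: [-0.5, 1.1, 0.0]
opening: 0.998
```

```bash
python3 - <<'E'
from h import *
s=env.state();print(s["eef_pos"],s["t"])
im=env.read_camera("top")
cv2.imwrite("pics/t11.png",cv2.resize(im[130:270,220:500,::-1],None,fx=2.8,fy=2.8,interpolation=cv2.INTER_CUBIC))
im=env.read_camera("side");cv2.imwrite("pics/s11.png",cv2.resize(im[100:300,200:500,::-1],None,fx=2.5,fy=2.5))
E
```

```text
[ 361.96332116 -422.21692122  235.83964098] 15.1167
```

View pics/t11.png

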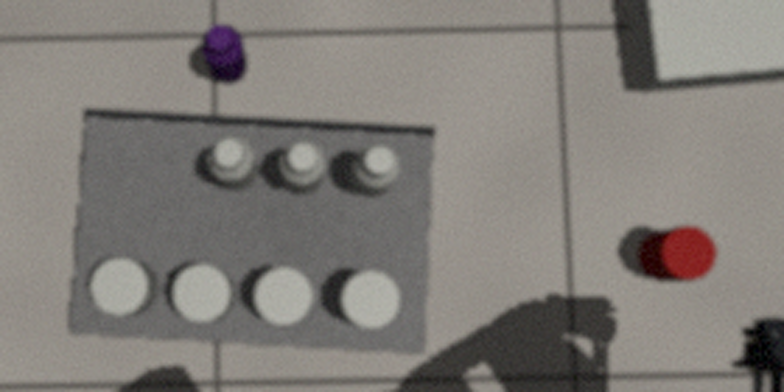

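View pics/s11.png

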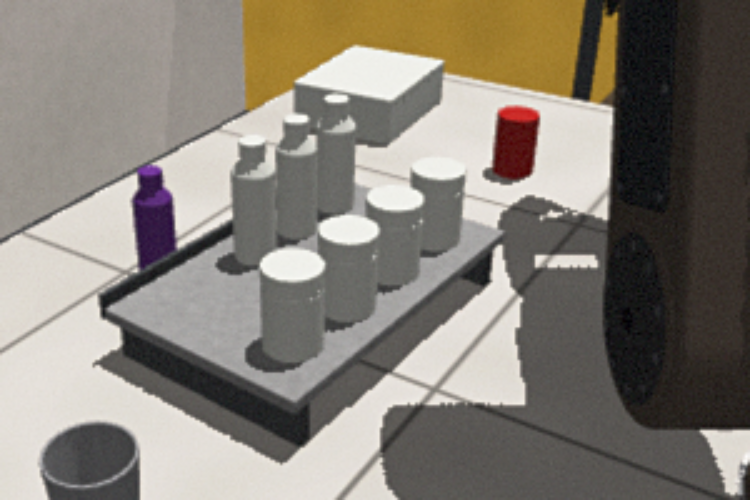

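```bash
python3 - <<'E'
from h import *
im=env.read_camera("top");S=4
g=cv2.resize(im[130:270,220:500],None,fx=S,fy=S,interpolation=cv2.INTER_CUBIC).max(2)
def ref(n,cx,cy,z,r,t):
    ox,oy=int((cx/2.8-r)*S),int((cy/2.8-r)*S);l=g[oy:int(oy+2*r*S),ox:int(ox+2*r*S)]
    t=t or cv2.threshold(l,0,255,cv2.THRESH_OTSU)[0]
    ct=max(cv2.findContours((l>t).astype(np.uint8),cv2.RETR_EXTERNAL,cv2.CHAIN_APPROX_NONE)[0],key=cv2.contourArea)
    (x,y),_=cv2.minEnclosingCircle(ct)
    px=(220+(ox+x+.5)/S-.5,130+(oy+y+.5)/S-.5);print(n,round(_/S,1),np.round(px,1),back("top",px,z).round(1)[:2])
for n,x,y in(("j4",120,286),("j3",201,292),("j2",282,296),("new",371,299)): ref(n,x,y,144,14,None)
for n,x,y in(("bb",230,154),("ba",304,157),("stray",380,160)): ref(n,x,y,190,7,130)
E
```

```text
j4 10.3 [262.2 231.9] [492.1 133.2]
j3 10.5 [291.5 234.2] [484.6  53.7]
j2 10.5 [320.9 235.3] [480.3 -25.6]
new 10.5 [352.4 236.5] [ 475.8 -110.4]
bb 7.0 [302.5 185.7] [609.8  19.8]
ba 6.7 [329.1 186.6] [606.3 -49.9]
stray 6.5 [356.4 187.6] [ 602.1 -121.2]
```

All placings are within tolerance: the jar is about 5 mm from its place, the bottle gap is about 71 mm, and nothing else has moved. Handing in.

```bash
python3 -c "
from cell import env
s=env.state();print(abs(s['qvel']).max());print(env.job_done())"
```

```text
0.03328425694684244
the job is handed in; nothing more can be done
None
```

I moved the stray bottle from place_1 to the -y end of the bottle row and put the white loose jar into place_1. I left the red and purple look-alikes alone. The job was handed in after about 15 s of robot time; no verdict is reported.

- **Bottle:** the last top view puts it 71 mm from bottle_a, in line with the row to within a few mm.
- **Jar:** it stands at about (476, -110), roughly 5 mm further along -y than even spacing of the row would give (gap 85 mm against 80 mm). That is inside the 20 mm tolerance, so I did not correct it.
- **Everything else:** in the last pictures everything stands upright. The other jars and bottles measured within about 1–2 mm of their start, and the arm had been drawn clear. The beaker was not measured again; its part in the last side view looked unchanged.
- **Disagreements:** the wrist and top cameras differed by up to about 8 mm in y on some lids and caps. One early automatic measurement of the loose jar took in part of the red jar, so I replaced it with wrist-camera readings before grasping.

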